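Ravioli stamps into the drying tin, outer lid lifted off

TASK

Put the two washed ravioli stamps upright into their pockets in the tin, the round one in the round pocket and the square one in the square pocket, then lower the nested pair of lids together onto the tin until the white inner lid is fully seated, without dropping them. Then, so that the stamps can dry under the slotted inner lid, lift off the yellow outer lid alone, leaving the inner lid seated, and finish while still holding the outer lid level in the gripper, straight above the tin and with its rim clear above the black knob. Leave the bowl, the ring cutter and the spatula where they are.

Things in the scene. Friction and masses are not known exactly. Their poses are not given: they have to be found in the camera images.
- tin: Open aluminium tin fixed to the counter, 156 (x) x 120 (y) x 70 mm high, walls and floor 3 mm; origin at the centre of its underside, z up. On its floor lies a blue plate 12 mm thick (top 15 mm above the counter) with two through pockets: a round one 47 mm across at x = -35 mm and a square one 43 mm wide, sides along x and y, at x = +35 mm.
- pocket_round (a point): Centre of the floor of the round pocket (47 mm across, 12 mm deep), 3 mm above the counter. Axes as the tin's.
- pocket_square (a point): Centre of the floor of the square pocket (43 mm wide, 12 mm deep), 3 mm above the counter. Axes as the tin's.
- round_stamp_mid (a point): Round ravioli stamp, standing loose on the counter: brass disc 40 mm across and 16 mm high with an upright round wooden handle 22 mm thick from 24 to 49 mm (18 mm thick at its foot, top at 52 mm). The point is on its axis, half-way up (26 mm above its underside), z up. About 0.12 kg.
- square_stamp_mid (a point): Square ravioli stamp, standing loose on the counter: brass block 36 x 36 mm and 16 mm high (sides along its x and y) with the same wooden handle, top at 52 mm. The point is on its axis, half-way up (26 mm above its underside), z up. About 0.12 kg.
- knob (a point): Black upright square knob (20 x 20 mm, sides along x, y) of the white inner lid, coming up through the outer lid's collar. Point on its axis, 11 mm below its top, 61 mm above the inner lid's underside. Starts 61 mm above the counter; 121 mm when seated on the tin, with its x along the tin's x (either way round). Lifted by it, the inner lid carries the outer lid with it.
- collar (a point): Upright square collar in the middle of the yellow outer lid: 50 x 50 mm outside (sides along x, y), 32 mm high, hole 28 mm. Point at its centre, 16 mm below its top and 16 mm above the cover's upper face. Nested, it is on the knob's axis, 27 mm below the knob point; the knob stands 22 mm out of it. The lid must rise 68 mm for its rim to clear the knob's top.
- inner_lid: Loose white inner lid, about 0.22 kg, at first standing on the counter under the outer lid; origin under its centre, 61 mm below the knob point. A plug 144 (x) x 108 (y) mm, 10 mm deep (lower half 138 x 102), enters the tin; the slotted plate above it, 156 x 120 x 4 mm, rests on the tin's rim when seated.
- outer_lid: Loose yellow outer lid, about 0.18 kg, resting nested on the inner lid: cover 169 (x) x 133 (y) x 4 mm, rim hanging 10 mm below its underside (4 mm to spare each side around the tin). Origin at the centre of the cover's underside, 20 mm below the collar point.
- bowl: Bystander: yellow bowl 110 mm across, 50 mm high, loose; origin under its centre.
- ring_cutter: Bystander: dark steel ring 60 mm across, 25 mm high, loose; origin under its centre.
- spatula: Bystander: spatula lying loose on the counter; origin under its middle.

How it is judged:
By the outcome, as a careful person would: the job done as asked, in the order asked, and still so for the second after the job is handed in, while the arm keeps its last pose, push and grip.
It also fails if it takes over 72 s, if anything falls off the work surface, if the arm or the gripper's body presses on something with over 40 N, if the wrist force passes 120 N, or if a joint passes its speed limit or range.

ROBOT

A 6-joint arm with a two-finger parallel gripper is mounted at the origin on the work surface. World frame = base frame: x ahead of the robot, y to its left, z up, the work surface at z = 0. Lengths are in m, angles in rad, forces in N, time in s.
With the tool pointing down it reaches from about 0.4 to 0.825 m from the base axis. Payload 7 kg.
Tool frame: the origin (TCP) lies at the very end of the fingers, on their centre line; the grasp point (between the pads) lies 19 mm behind it; z points along the fingers, y is the direction in which the jaws open and shut (so a half turn about z gives the same grasp; the last joint's range is limited). The gripper opens to 88 mm and grips with 3 to 60 N. Pads are 19 mm wide; open, the fingers measure 130 mm over their backs; the gripper's body (78 mm by 193 mm) begins 47 mm behind the grasp point.
Start: joints at [-0.823, 0.359, 0.012, 0, -1.224, -0.288], TCP at [0.3, -0.605, 0.227] pointing down, gripper open.
Joint ranges: [-3.07, 3.07], [-1.43, 2.12], [-1.02, 1.25], [-3.03, 1.67], [-3.05, -0], [-3.03, 3.03]. Speed limits (rad/s): [2.39, 2.39, 3.01, 3.14, 3.14, 3.14].

INTERFACE

Orientations are given as [roll, pitch, yaw] about the fixed x, y, z axes, in that order (R = Rz(yaw) Ry(pitch) Rx(roll)).
In Python, from station import arm, eyes, job, outline_of gives the robot as it stands.
- The arm moves only by the tool apply_moves, never from a script. Its argument "moves" is a list of rows, each a list of 5 numbers: the opening, from -1 (shut) to 1 (fully open), then the shift along the tool's x, y, z in m, then the turn about the tool's z in rad. A call has 1 to 12 rows; each row shifts and turns the commanded pose from where the row before left it, along the tool's axes as they then stand; what a row does not reach is not made up. A row lasts 1/12 s, in which the tool goes at most 41.7 mm and 7.16 degrees, less where a joint would pass 70% of its speed; a pose out of reach is approached as far as the arm can. A call with a gripper value outside its range is refused whole. The fingers move at their own pace and stop on an object; "newtons" is the grip in N (left out, the last holds). Time passes only in rows, so rows that do not move let the fingers close. It gives the time, the measured TCP pose, the force and the opening at its end, in the units of the state.
- arm.get_state(): the state, without advancing time (a new reading comes with each control period).
- eyes.grab_frame(name): name is "side" or "top"; returns a dict with "color" (400x640x3 uint8, red, green, blue), "z_map" (400x640 float32, m along the optical axis (not along the pixel's ray), 0 where there is no reading), "camera_matrix" (3x3 intrinsics, pixels), "extrinsics" (4x4, takes a point from camera to world coordinates). Camera axes: x right, y up, looking along -z (the intrinsics and any distortion apply to the point x, -y, -z); pixel columns grow to the right and rows downward; lengths in m; the calibration is good to about 2 mm. A picture is of the moment at which its call begins.
- job.job_done(): hands the job in, once; it reports no verdict.
Trained networks look in a picture, given as the dict that the camera call returned (one of the last four; its "shot" number tells which), for a name from the list of things; names that differ only in an ending like _2 or _b are one class to them, and where a whole thing is asked for, a point or a joint stands for the part that bears it (a point fixed in the world has none). Each returns a list of dicts, best first, with "score" (0 to 1); they miss things now and then, are a little off and sometimes report something else, mostly with a low value. They report only what shows in the picture. A call takes as long as a camera call.
- outline_of(label, picture): "region" (400x640 bool, what is visible of it) and "extent" ([left, top, right, bottom] in pixels, round what is visible of it).
The state is a dict: "t": time; "q": joint angles; "qd": joint speeds; "joint_efforts": joint torques, N m; "eef_pos": TCP position; "ee_rot": TCP orientation; "force": force on the tool from outside, world axes, zero at the start; "moment": the same for the moment, N m; "width": finger opening in m.
Only numpy, scipy, OpenCV 4.12 (cv2) and the standard library are available. Lean on these libraries where they do the work, as an engineer would, in place of code of your own. Each camera call takes 0.05 s, during which the arm holds its last target.

## Working session

There is one attempt and no reset: what is moved stays moved. The work goes in short steps, Python scripts to look and compute and a tool call to move; the robot and the scene stay as the last step left them, time stands still between calls to the robot, and variables do not carry over. Pictures are saved under pics/ and viewed, and the job is handed in when it is done.

Besides the shell and the picture viewer there is one more tool, called as name(argument=value, ...), one argument or row to a line, values as JSON. apply_moves: Moves the arm, as the interface text tells. Its arguments: {"type":"object","properties":{"moves":{"type":"array","items":{"type":"array","items":{"type":"number"}}},"newtons":{"type":"number"}},"required":["moves"]}

```bash
ls; mkdir -p pics
python3 - <<'E'
from station import arm, eyes
import cv2,pickle
s=arm.get_state();print({k:(v if not hasattr(v,'round') else v) for k,v in s.items()})
for n in("side","top"):
    f=eyes.grab_frame(n);cv2.imwrite(f"pics/{n}0.png",f["color"][:,:,::-1]);print(f["camera_matrix"],f["extrinsics"],f.keys())
E
```

```text
pics
{'t': 0.0, 'q': array([-8.22933838e-01,  3.59388423e-01,  1.10488040e-02, -3.72335477e-04,
       -1.22409811e+00, -2.88111716e-01]), 'qd': array([-0.00010097,  0.0010317 ,  0.00064975,  0.00045859, -0.00097415,
        0.00053964]), 'joint_efforts': array([-2.41793219e-03, -5.82719028e+01,  2.93055797e+01,  6.99740231e+00,
        6.90367728e-03, -1.02625756e-04]), 'eef_pos': array([ 0.29928026, -0.60446903,  0.22561332]), 'ee_rot': array([ 3.13991944e+00, -1.30849691e-04, -2.68196858e+00]), 'force': array([-0.78678253, -0.24846153,  0.27374141]), 'moment': array([-0.02910392, -0.05823685, -0.01337542]), 'width': 0.0875153423459507}
[[478.5417355    0.         317.65299074]
 [  0.         478.5417355  193.92398555]
 [  0.           0.           1.        ]] [[ 7.64435676e-01  4.29303521e-01 -4.80974619e-01  1.53147146e-01]
 [-6.44699856e-01  5.09543850e-01 -5.69848367e-01 -4.73651470e-01]
 [ 4.39748270e-04  7.45696689e-01  6.66285416e-01  6.47371705e-01]
 [ 0.00000000e+00  0.00000000e+00  0.00000000e+00  1.00000000e+00]] dict_keys(['color', 'z_map', 'camera_matrix', 'extrinsics', 'shot'])
[[503.44312738   0.         312.56324777]
 [  0.         503.44312738 195.44313395]
 [  0.           0.           1.        ]] [[-0.01691258  0.98935915 -0.14450758  0.43637929]
 [-0.99958691 -0.01337158  0.02544016  0.00713359]
 [ 0.02323716  0.14487814  0.98917661  0.9267731 ]
 [ 0.          0.          0.          1.        ]] dict_keys(['color', 'z_map', 'camera_matrix', 'extrinsics', 'shot'])
```

View pics/side0.png

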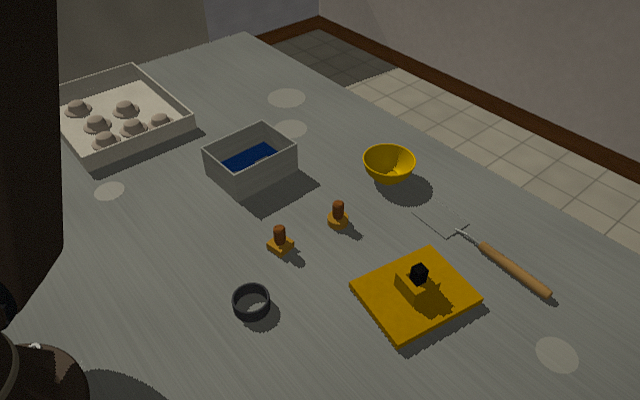

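View pics/top0.png

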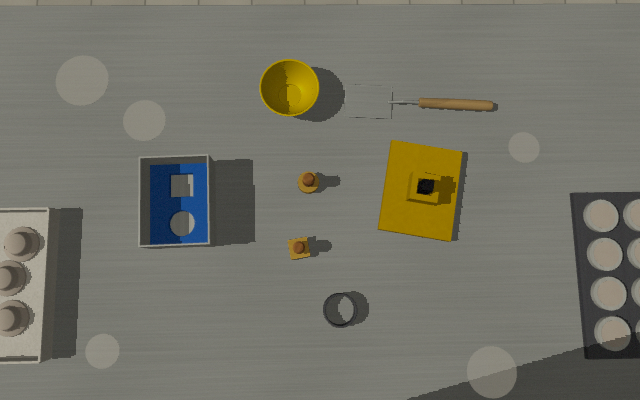

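The side view shows the square stamp at (280,240), the round one at (338,215), the tin at (250,160) and the lids at (415,295). In the top view the round stamp is at (308,181), the square one at (299,247), the tin at (175,200) and the knob at (426,187). Next I'll measure their positions.

```bash
cat > h.py <<'E'
import numpy as np, cv2
from station import arm, eyes, job, outline_of
def cloud(f):
    K=f["camera_matrix"];E=f["extrinsics"];z=f["z_map"].astype(float)
    v,u=np.mgrid[:400,:640]
    p=np.stack([(u-K[0,2])/K[0,0]*z,-(v-K[1,2])/K[1,1]*z,-z],-1)
    w=p@E[:3,:3].T+E[:3,3]; w[z<=0]=np.nan
    return w
def ray(f,u,v):
    K=f["camera_matrix"];E=f["extrinsics"]
    d=np.array([(u-K[0,2])/K[0,0],-(v-K[1,2])/K[1,1],-1.])
    return E[:3,3],E[:3,:3]@d
def at_z(f,uv,z):
    uv=np.atleast_2d(uv);o=[]
    for u,v in uv:
        c,d=ray(f,u,v);o.append(c+d*(z-c[2])/d[2])
    return np.array(o)
def project(f,p):
    K=f["camera_matrix"];E=f["extrinsics"]
    c=(np.atleast_2d(p)-E[:3,3])@E[:3,:3]
    return np.stack([K[0,0]*c[:,0]/-c[:,2]+K[0,2],K[1,1]*c[:,1]/c[:,2]+K[1,2]],-1) if False else np.stack([K[0,0]*c[:,0]/(-c[:,2])+K[0,2],K[1,1]*(-c[:,1])/(-c[:,2])+K[1,2]],-1)
def rect(xy):
    (c,s,a)=cv2.minAreaRect(xy.astype(np.float32)*1000)
    return np.round(c,1),np.round(s,1),round(a,1)
E
python3 - <<'E'
from h import *
F={n:eyes.grab_frame(n) for n in("top","side")}
import pickle;pickle.dump(F,open('f0.pkl','wb'))
for l in["tin","round_stamp_mid","square_stamp_mid","knob","collar","inner_lid","outer_lid","bowl","ring_cutter","spatula"]:
  for n,f in F.items():
    r=outline_of(l,f)
    for d in r[:2]:
        m=d["region"];w=cloud(f)[m];w=w[~np.isnan(w[:,0])]
        if len(w)==0: print(l,n,"nodepth");continue
        print(l,n,round(d["score"],2),d["extent"],m.sum(),"med",np.round(np.median(w,0)*1000,1),"zpct",np.round(np.percentile(w[:,2],[1,50,99])*1000,1))
w=cloud(F["top"]); print(np.nanmedian(w[350:390,100:300,2]),"counter top");w=cloud(F["side"]);print(np.nanmedian(w[330:390,200:300,2]))
E
```

```text
tin top 0.96 [138.8, 155.9, 215.1, 249.2] 7022 med [560.3 231.9  15. ] zpct [-0.2 15.  71. ]
tin side 0.85 [204.2, 118.1, 298.0, 201.4] 5161 med [555.7 234.3  37.5] zpct [ 2.5 37.5 72.5]
round_stamp_mid top 0.74 [300.6, 175.0, 319.2, 192.7] 363 med [590.   -7.8  16.5] zpct [-1.3 16.5 53.3]
round_stamp_mid top 0.71 [260.4, 62.0, 318.9, 114.4] 2694 med [775.3  25.   21.1] zpct [ 0.  21.1 51.4]
round_stamp_mid side 0.61 [327.3, 200.2, 346.7, 233.0] 496 med [588.9 -13.2  18.2] zpct [ 0.5 18.2 54.8]
square_stamp_mid top 0.59 [288.3, 239.9, 311.2, 258.0] 410 med [474.3  10.   16.1] zpct [-1.4 16.1 54.3]
square_stamp_mid top 0.4 [259.2, 62.8, 316.3, 116.2] 2737 med [775.4  25.2  21.4] zpct [-0.8 21.4 51.4]
square_stamp_mid side 0.92 [264.8, 225.2, 295.1, 255.3] 529 med [468.6   5.3  17.7] zpct [ 1.4 17.7 54.7]
square_stamp_mid side 0.25 [361.2, 143.4, 416.6, 187.0] 1687 med [781.3  37.8  33.6] zpct [ 5.4 33.6 52.9]
knob top 0.77 [414.9, 178.2, 435.2, 195.4] 237 med [ 575.4 -211.4   69.3] zpct [28.2 69.3 73.8]
knob side 0.64 [407.9, 263.7, 432.0, 284.8] 354 med [ 572.6 -216.2   65.8] zpct [4
[... 861 characters left out ...]
6] 2703 med [775.8  25.2  21.4] zpct [ 0.9 21.4 51.4]
bowl side 0.91 [362.8, 142.7, 413.4, 184.2] 1638 med [782.1  36.   33. ] zpct [ 3.4 33.  52.7]
bowl side 0.62 [200.4, 118.0, 298.4, 201.3] 5182 med [557.2 234.8  37.4] zpct [ 2.  37.4 72.5]
ring_cutter top 0.78 [321.9, 293.2, 356.7, 327.3] 335 med [363.5 -63.4  23.5] zpct [-1.2 23.5 27.6]
ring_cutter side 0.93 [231.3, 279.4, 271.4, 321.6] 903 med [362.3 -59.7  17.3] zpct [ 0.3 17.3 28. ]
spatula top 0.89 [343.5, 84.5, 493.5, 118.7] 2357 med [ 745.7 -149.9    3.6] zpct [-1.3  3.6 21.1]
spatula side 0.72 [411.8, 198.7, 552.2, 299.5] 2136 med [ 740.8 -165.4    6.5] zpct [ 2.2  6.5 22.3]
-0.0005075777123347835 counter top
0.001073454478641045
```

Run:
```python
from h import *
import pickle
F=pickle.load(open('f0.pkl','rb'))
boxes={"top":{"round":(290,170,330,200),"square":(280,230,320,266),"tin":(130,148,222,255),"lid":(365,130,475,250)},
"side":{"round":(320,190,352,240),"square":(258,215,302,262),"tin":(195,112,305,205),"lid":(340,236,492,355)}}
for n,f in F.items():
    W=cloud(f)
    def pts(b,lo,hi):
        x0,y0,x1,y1=boxes[n][b];w=W[y0:y1,x0:x1].reshape(-1,3);w=w[~np.isnan(w[:,0])]
        return w[(w[:,2]>lo)&(w[:,2]<hi)]
    for b,bands in {"round":[(.047,.06),(.012,.02),(.03,.06)],"square":[(.047,.06),(.012,.02),(.03,.06)],"tin":[(.064,.08),(.012,.018),(-.005,.009)],"lid":[(.066,.08),(.046,.054),(.0155,.0225)]}.items():
        for lo,hi in bands:
            p=pts(b,lo,hi)
            if len(p)>4: print(n,b,lo,len(p),"mean",np.round(p.mean(0)*1000,1),"rect",*rect(p[:,:2]))
    ims=[]
    for b in boxes[n]:
        x0,y0,x1,y1=boxes[n][b];c=f["color"][y0:y1,x0:x1,::-1];s=min(390/c.shape[1],290/c.shape[0])
        c=cv2.resize(c,None,fx=s,fy=s,interpolation=cv2.INTER_NEAREST);k=np.zeros((295,395,3),np.uint8);k[:c.shape[0],:c.shape[1]]=c;ims.append(np.clip(k*1.6,0,255).astype(np.uint8))
    cv2.imwrite(f"pics/{n}_z.png",np.vstack([np.hstack(ims[:2]),np.hstack(ims[2:])]))
```

```text
top round 0.047 113 mean [595.1  -8.2  50.5] rect [595.1  -8.7] [19.4 20.4] 89.2
top round 0.012 209 mean [592.3  -7.8  15.4] rect [595.4  -8.4] [36.8 39.4] 89.3
top round 0.03 135 mean [594.3  -8.1  48.7] rect [595.7  -8. ] [21.5 20.8] 44.2
top square 0.047 115 mean [475.   10.9  50.8] rect [475.2  10.9] [19.5 20.1] 26.2
top square 0.012 267 mean [474.   11.   15.4] rect [474.7  10.8] [36.  35.7] 9.7
top square 0.03 126 mean [474.4  10.7  50.2] rect [474.6  10.5] [19.2 20.7] 89.4
top tin 0.064 746 mean [559.2 226.1  68.9] rect [558.  223.4] [156.7 121.6] 1.7
top tin 0.012 3394 mean [558.8 229.8  14.6] rect [558.4 222.2] [157.2 118.8] 1.5
top tin -0.005 3796 mean [5.648e+02 2.354e+02 4.000e-01] rect [566.3 238.2] [201.8 171.2] 0.5
top lid 0.066 141 mean [ 577.3 -214.1   71. ] rect [ 577.5 -214.7] [20.5 20.3] 80.1
top lid 0.046 556 mean [ 577.5 -213.9   49.5] rect [ 577.7 -214.6] [51. 51.] 79.7
top lid 0.0155 5007 mean [ 576.1 -213.5   17.8] rect [ 577.8 -214.9] [134.  169.7] 79.4
side round 0.047 93 mean [593.6  -8.8  51.8] rect [593.3  -8.4] [19.9 20.4] 46.0
side round 0.012 188 mea
[... 190 characters left out ...]
 [473.9  11. ] [18.  20.4] 83.1
side square 0.012 240 mean [470.6   6.7  16.7] rect [474.4  11.7] [37.4 37.4] 9.4
side square 0.03 187 mean [471.9   8.1  46. ] rect [473.8  10.8] [19.3 20.4] 89.8
side tin 0.064 799 mean [555.7 221.7  69. ] rect [558.1 224.7] [158.9 126. ] 1.5
side tin 0.012 832 mean [564.9 242.7  16. ] rect [555.5 308.4] [157.5 294.4] 1.5
side tin -0.005 5364 mean [585.5 273.5   2.1] rect [581.6 293.3] [349.7 273.2] 51.1
side lid 0.066 176 mean [ 576.2 -214.7   72.3] rect [ 577.9 -213.5] [21.5 22. ] 82.0
side lid 0.046 612 mean [ 571.7 -217.1   50.7] rect [ 577.8 -213.1] [52.  51.7] 78.9
side lid 0.0155 6050 mean [ 572.5 -219.5   19.2] rect [ 621.7 -221. ] [136.2 260.5] 79.9
```

View pics/top_z.png

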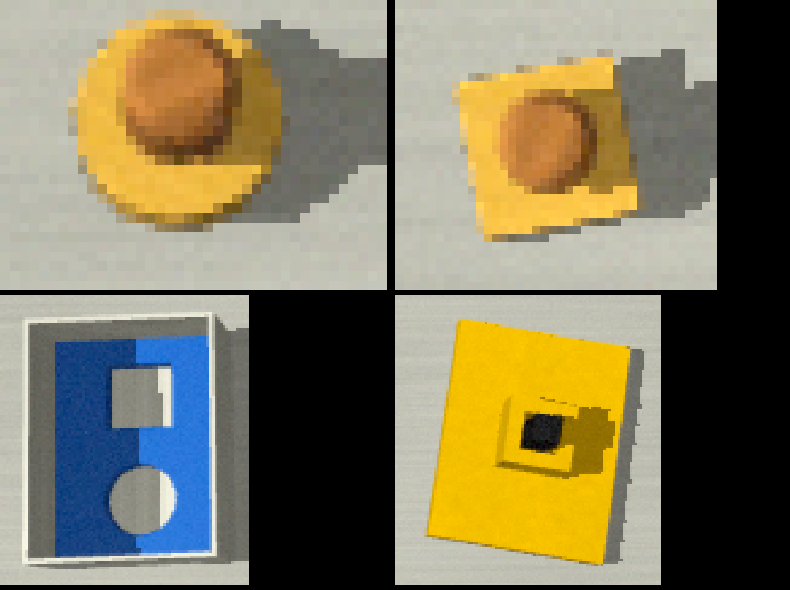

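View pics/side_z.png

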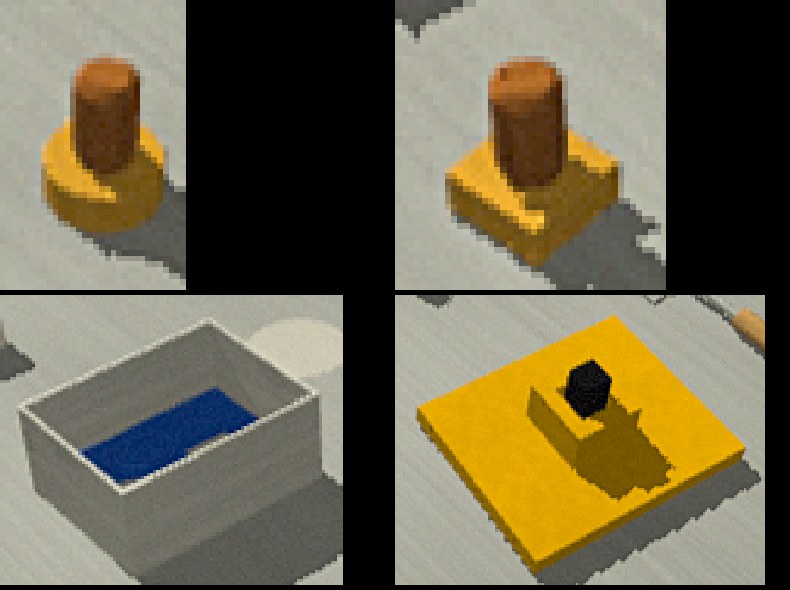

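```bash
cat >> h.py <<'E'
def go(x,y,z,yawdeg=None):
    s=arm.get_state();p=s["eef_pos"];yaw=s["ee_rot"][2]
    t=0
    if yawdeg is not None:
        t=-(np.deg2rad(yawdeg)-yaw);t=(t+np.pi)%(2*np.pi)-np.pi; yaw=np.deg2rad(yawdeg)
    d=np.array([x,y,z])-p
    print("t %.2f pos %s yaw %.2f tilt %s w %.1f F %s | turn first %.4f then tool d mm %s"%(s["t"],np.round(p*1000,1),np.rad2deg(s["ee_rot"][2]),np.round(np.rad2deg(s["ee_rot"][:2]),2),s["width"]*1000,np.round(s["force"],1),t,np.round(1000*np.array([d[0]*np.cos(yaw)+d[1]*np.sin(yaw),d[0]*np.sin(yaw)-d[1]*np.cos(yaw),-d[2]]),1)))
E
python3 - <<'E'
from h import *
import pickle
F=pickle.load(open('f0.pkl','rb'));f=F["top"]
c=f["color"].astype(int);blue=(c[:,:,2]-c[:,:,0]>40)
for nm,(x0,y0,x1,y1) in {"sq":(165,168,200,204),"rd":(162,204,204,242)}.items():
    m=np.zeros((400,640),np.uint8);m[y0:y1,x0:x1]=(~blue[y0:y1,x0:x1])
    n,l,s,ce=cv2.connectedComponentsWithStats(m);i=1+np.argmax(s[1:,4]);v,u=np.where(l==i)
    p=at_z(f,np.stack([u,v],-1),.015);print(nm,s[i],ce[i],p.mean(0)*1000,*rect(p[:,:2]))
go(.5943,-.0086,.2,-178.4)
E
```

```text
sq [171 174  22  23 494] [181.52024291 185.04453441] [592.01491333 222.58643934  15.        ] [592.1 222.7] [41.7 38.2] 1.0
rd [170 211  25  25 488] [181.6045082  223.01639344] [522.49199523 221.00472411  15.        ] [522.6 220.4] [43.3 43.4] 89.2
t 1.20 pos [ 299.5 -604.9  226.6] yaw -153.66 tilt [180.   0.] w 87.8 F [-0.2  0.2 -0.2] | turn first 0.4319 then tool d mm [-311.3  587.8   26.6]
```

apply_moves(
  moves=[
    [1, 0, 0, 0, 0.108],
    [1, 0, 0, 0, 0.108],
    [1, 0, 0, 0, 0.108],
    [1, 0, 0, 0, 0.108],
  ],
)

```text
t: 1.53
eef_pos: [0.2995, -0.6049, 0.2266]
ee_rot: [-3.142, 0.0, -3.119]
force: [0.0, -0.0, 0.5]
width: 0.0873
```

apply_moves(
  moves=[
    [1, -0.015, 0.029, 0, 0],
    [1, -0.019, 0.036, 0, 0],
    [1, -0.019, 0.036, 0, 0],
    [1, -0.019, 0.036, 0, 0],
    [1, -0.019, 0.036, 0, 0],
    [1, -0.019, 0.036, 0, 0],
    [1, -0.019, 0.036, 0, 0],
    [1, -0.019, 0.036, 0, 0],
    [1, -0.019, 0.036, 0, 0],
    [1, -0.019, 0.036, 0, 0],
    [1, -0.019, 0.036, 0, 0],
    [1, -0.019, 0.036, 0, 0],
  ],
)

```text
t: 2.53
eef_pos: [0.5122, -0.1718, 0.227]
ee_rot: [-3.142, 0.001, -3.114]
force: [1.0, -0.7, 0.1]
width: 0.0874
```

apply_moves(
  moves=[
    [1, -0.019, 0.036, 0, 0],
    [1, -0.019, 0.036, 0.01, 0],
    [1, -0.019, 0.036, 0.01, 0],
    [1, -0.017, 0.032, 0.01, 0],
    [1, -0.01, 0.02, 0.01, 0],
    [1, 0, 0, 0, 0],
  ],
)

```text
t: 3.03
eef_pos: [0.5917, -0.0083, 0.1842]
ee_rot: [-3.142, -0.002, -3.111]
force: [-1.0, 0.2, 0.1]
width: 0.0876
```

```bash
python3 -c "
from h import *
go(.5943,-.0086,.019,-178.4)"
```

```text
t 3.03 pos [591.7  -8.3 184.2] yaw -178.23 tilt [-1.8e+02 -1.4e-01] w 87.6 F [-1.   0.2  0.1] | turn first 0.0030 then tool d mm [ -2.6  -0.4 165.2]
```

apply_moves(
  moves=[
    [1, -0.002, 0, 0.03, 0],
    [1, 0, 0, 0.04, 0],
    [1, 0, 0, 0.04, 0],
    [1, 0, 0, 0.03, 0],
    [1, 0, 0, 0.017, 0],
    [1, 0, 0, 0.008, 0],
    [1, 0, 0, 0, 0],
  ],
)

```text
t: 3.62
eef_pos: [0.5919, -0.0125, 0.02]
ee_rot: [-3.141, -0.003, -3.114]
force: [-0.3, -0.3, 0.6]
width: 0.0877
```

```bash
python3 -c "
from h import *
go(.5943,-.0086,.019,-178.4)
f=eyes.grab_frame('side');cv2.imwrite('pics/s1.png',f['color'][100:300,200:500,::-1].repeat(2,0).repeat(2,1))
f=eyes.grab_frame('top');cv2.imwrite('pics/t1.png',f['color'][100:300,180:480,::-1].repeat(2,0).repeat(2,1))"
```

```text
t 3.62 pos [591.9 -12.5  20. ] yaw -178.42 tilt [-179.95   -0.18] w 87.7 F [-0.3 -0.3  0.6] | turn first -0.0004 then tool d mm [-2.5  3.8  1. ]
```

View pics/s1.png

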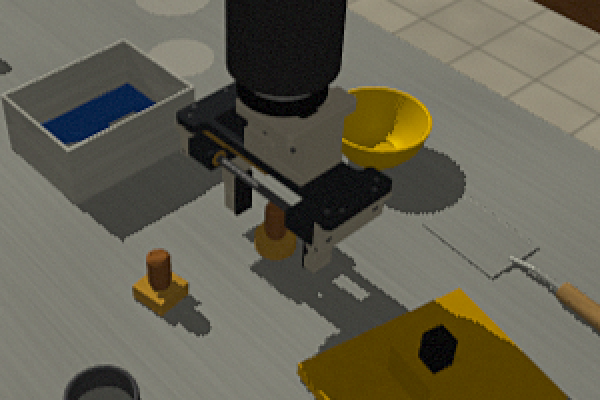

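View pics/t1.png

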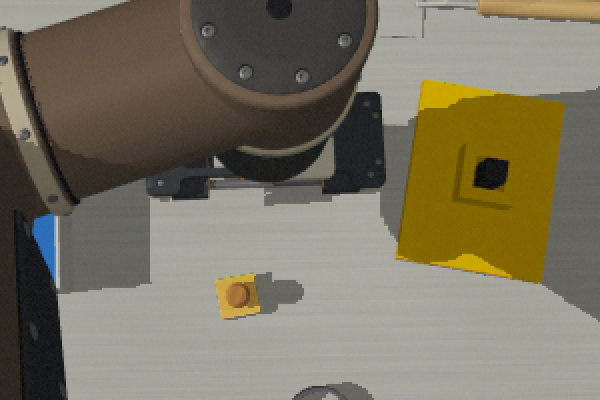

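The handle stands between the fingers (side crop: handle at (272,220), fingers at (240,190) and (315,245)). I'll nudge to centre it, then close.

apply_moves(
  moves=[
    [1, -0.0025, 0.004, 0.001, 0],
    [1, 0, 0, 0, 0],
    [-1, 0, 0, 0, 0],
    [-1, 0, 0, 0, 0],
    [-1, 0, 0, 0, 0],
    [-1, 0, 0, 0, 0],
    [-1, 0, 0, 0, 0],
    [-1, 0, 0, 0, 0],
    [-1, 0, 0, 0, 0],
  ],
  newtons=25,
)

```text
t: 4.47
eef_pos: [0.5953, -0.0079, 0.0207]
ee_rot: [-3.142, -0.0, -3.114]
force: [0.1, 0.8, -0.4]
width: 0.0466
```

```bash
python3 -c "
from h import *
go(.5943,-.0086,.2,-178.4)"
```

```text
t 4.47 pos [595.3  -7.9  20.7] yaw -178.41 tilt [-180.   -0.] w 46.6 F [ 0.1  0.8 -0.4] | turn first -0.0002 then tool d mm [   1.    -0.7 -179.3]
```

apply_moves(
  moves=[
    [-1, 0, 0, 0, 0],
    [-1, 0, 0, 0, 0],
    [-1, 0, 0, 0, 0],
    [-1, 0, 0, 0, 0],
    [-1, 0, 0, 0, 0],
    [-1, 0, 0, 0, 0],
  ],
)

```text
t: 4.97
eef_pos: [0.5953, -0.0079, 0.0206]
ee_rot: [-3.142, -0.0, -3.114]
force: [-0.1, -0.4, 0.3]
width: 0.0209
```

apply_moves(
  moves=[
    [-1, 0, 0, -0.005, 0],
    [-1, 0, 0, -0.015, 0],
    [-1, 0, 0, -0.03, 0],
    [-1, 0, 0, -0.03, 0],
    [-1, 0, 0, -0.03, 0],
    [-1, 0, 0, -0.02, 0],
    [-1, 0, 0, -0.01, 0],
    [-1, 0, 0, 0, 0],
  ],
)

```text
t: 5.63
eef_pos: [0.5965, -0.0076, 0.1633]
ee_rot: [3.141, 0.004, -3.114]
force: [0.5, 0.1, -2.5]
width: 0.0211
```

```bash
python3 -c "
from h import *
f=eyes.grab_frame('side');cv2.imwrite('pics/s2.png',f['color'][100:300,200:500,::-1].repeat(2,0).repeat(2,1))
go(.523,.2225,.2,-178.4)"
```

```text
t 5.68 pos [595.4  -7.7 161.2] yaw -178.42 tilt [1.7996e+02 8.0000e-02] w 21.0 F [ 0.1  0.3 -1.7] | turn first -0.0003 then tool d mm [ 66.  232.1 -38.8]
```

View pics/s2.png

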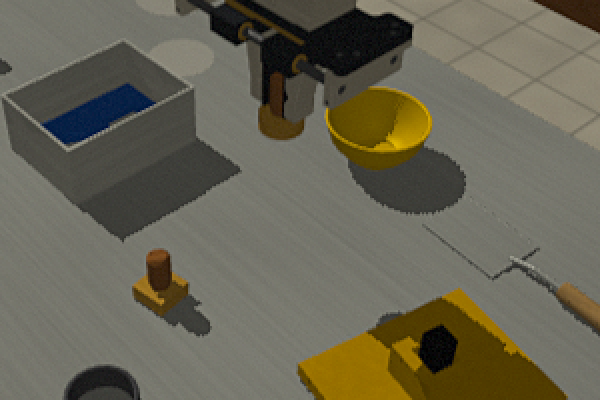

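The stamp hangs upright in the gripper, with its disc at (281,125) in the crop.

apply_moves(
  moves=[
    [-1, 0.004, 0.014, 0, 0],
    [-1, 0.008, 0.028, 0, 0],
    [-1, 0.0095, 0.0335, 0, 0],
    [-1, 0.0095, 0.0335, 0, 0],
    [-1, 0.0095, 0.0335, 0, 0],
    [-1, 0.0095, 0.0335, 0, 0],
    [-1, 0.008, 0.028, 0, 0],
    [-1, 0.006, 0.02, 0, 0],
    [-1, 0.002, 0.008, 0, 0],
    [-1, 0, 0, 0, 0],
    [-1, 0, 0, 0, 0],
  ],
)

```text
t: 6.6
eef_pos: [0.5221, 0.2218, 0.1591]
ee_rot: [-3.14, -0.002, -3.113]
force: [0.4, -0.6, -1.9]
width: 0.0211
```

```bash
python3 -c "
from h import *
go(.5235,.2227,.024,-178.4)
f=eyes.grab_frame('top');cv2.imwrite('pics/t2.png',f['color'][100:300,80:380,::-1].repeat(2,0).repeat(2,1))"
```

```text
t 6.60 pos [522.1 221.8 159.1] yaw -178.36 tilt [-1.799e+02 -1.300e-01] w 21.1 F [ 0.4 -0.6 -1.9] | turn first 0.0007 then tool d mm [ -1.4   0.9 135.1]
```

View pics/t2.png

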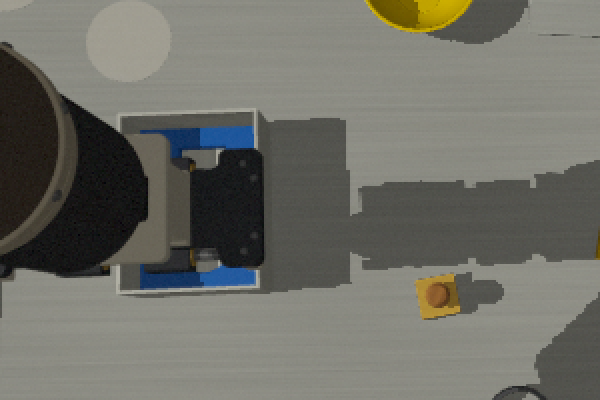

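The gripper hides the pocket from above, so I'll descend part way and correct on the measured pose.

apply_moves(
  moves=[
    [-1, -0.0014, 0.001, 0.015, 0],
    [-1, 0, 0, 0.025, 0],
    [-1, 0, 0, 0.025, 0],
    [-1, 0, 0, 0.02, 0],
    [-1, 0, 0, 0.015, 0],
    [-1, 0, 0, 0.005, 0],
    [-1, 0, 0, 0, 0],
    [-1, 0, 0, 0, 0],
  ],
)

```text
t: 7.32
eef_pos: [0.5248, 0.2226, 0.056]
ee_rot: [-3.141, 0.0, -3.115]
force: [-0.3, -0.4, -1.1]
width: 0.0213
```

```bash
python3 -c "
from h import *
go(.5235,.2227,.024,-178.4)"
```

```text
t 7.32 pos [524.8 222.6  56. ] yaw -178.45 tilt [-179.98    0.  ] w 21.3 F [-0.3 -0.4 -1.1] | turn first -0.0009 then tool d mm [ 1.3  0.1 32. ]
```

apply_moves(
  moves=[
    [-1, 0.0013, 0, 0.01, 0],
    [-1, 0, 0, 0.007, 0],
    [-1, 0, 0, 0.005, 0],
    [-1, 0, 0, 0.004, 0],
    [-1, 0, 0, 0.004, 0],
    [-1, 0, 0, 0.002, 0],
    [-1, 0, 0, 0, 0],
  ],
)

```text
t: 7.9
eef_pos: [0.523, 0.2233, 0.0237]
ee_rot: [-3.141, 0.0, -3.113]
force: [-0.2, -0.6, -1.2]
width: 0.0211
```

```bash
python3 -c "
from h import *
go(.5235,.2227,.024,-178.4)"
```

```text
t 7.90 pos [523.  223.3  23.7] yaw -178.38 tilt [-179.99    0.  ] w 21.1 F [-0.2 -0.6 -1.2] | turn first 0.0003 then tool d mm [-0.5 -0.6 -0.3]
```

At 23.7 mm without any contact force, so it is inside the pocket. I'll release to about 48 mm.

apply_moves(
  moves=[
    [0.1, 0, 0, 0, 0],
    [0.1, 0, 0, 0, 0],
    [0.1, 0, 0, 0, 0],
    [0.1, 0, 0, 0, 0],
    [0.1, 0, 0, 0, 0],
    [0.1, 0, 0, -0.008, 0],
    [0.1, 0, 0, -0.02, 0],
    [0.1, 0, 0, -0.04, 0],
    [0.1, 0, 0, -0.04, 0],
    [0.1, 0, 0, -0.03, 0],
  ],
)

```text
t: 8.73
eef_pos: [0.5236, 0.2234, 0.1656]
ee_rot: [3.141, 0.002, -3.113]
force: [1.2, 0.6, 0.3]
width: 0.0482
```

```bash
python3 -c "
from h import *
go(.4746,.0109,.15,-170.4)"
```

```text
t 8.73 pos [523.6 223.4 165.6] yaw -178.38 tilt [1.7994e+02 1.4000e-01] w 48.2 F [1.2 0.6 0.3] | turn first -0.1393 then tool d mm [  83.7 -201.4   15.6]
```

apply_moves(
  moves=[
    [0.1, 0, 0, 0, -0.07],
    [0.1, 0, 0, 0, -0.069],
    [0.1, 0.01, -0.025, 0, 0],
    [0.1, 0.0145, -0.035, 0, 0],
    [0.1, 0.0145, -0.035, 0, 0],
    [0.1, 0.0145, -0.035, 0, 0],
    [0.1, 0.0145, -0.034, 0, 0],
    [0.1, 0.01, -0.024, 0, 0],
    [0.1, 0.0055, -0.013, 0, 0],
    [0.1, 0, 0, 0, 0],
    [0.1, 0, 0, 0, 0],
  ],
)

```text
t: 9.65
eef_pos: [0.4741, 0.0106, 0.1625]
ee_rot: [3.141, 0.001, -2.976]
force: [0.3, 0.6, 0.1]
width: 0.0481
```

```bash
python3 -c "
from h import *
go(.4746,.0109,.020,-170.4)
f=eyes.grab_frame('top');cv2.imwrite('pics/t3.png',f['color'][100:300,80:380,::-1].repeat(2,0).repeat(2,1))
f=eyes.grab_frame('side');cv2.imwrite('pics/s3.png',f['color'][60:260,150:450,::-1].repeat(2,0).repeat(2,1))
"
```

```text
t 9.65 pos [474.1  10.6 162.5] yaw -170.54 tilt [1.7998e+02 7.0000e-02] w 48.1 F [0.3 0.6 0.1] | turn first -0.0024 then tool d mm [ -0.6   0.2 142.5]
```

View pics/t3.png

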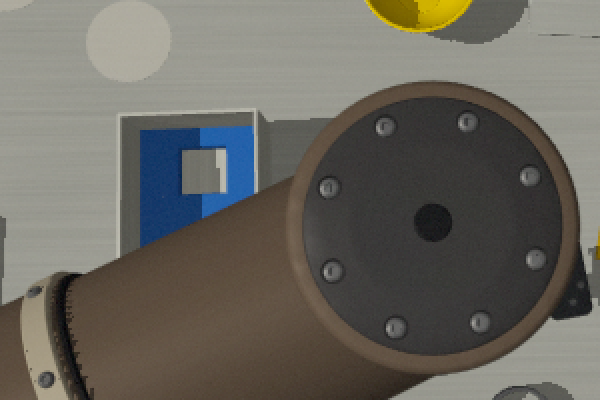

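View pics/s3.png

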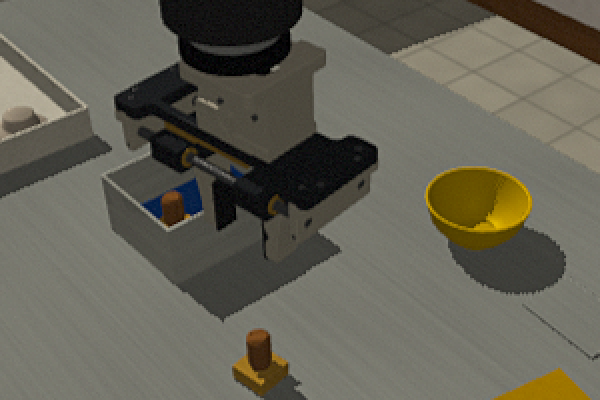

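The round stamp stands upright in the tin (side crop (173,207)). The square one is at (260,355), and I'll descend on it now.

apply_moves(
  moves=[
    [0.1, 0, 0, 0.02, 0],
    [0.1, 0, 0, 0.035, 0],
    [0.1, 0, 0, 0.035, 0],
    [0.1, 0, 0, 0.025, 0],
    [0.1, 0, 0, 0.015, 0],
    [0.1, 0, 0, 0.008, 0],
    [0.1, 0, 0, 0, 0],
    [0.1, 0, 0, 0, 0],
  ],
)

```text
t: 10.42
eef_pos: [0.4745, 0.0118, 0.0239]
ee_rot: [-3.141, -0.0, -2.974]
force: [0.7, -0.4, 0.4]
width: 0.0481
```

```bash
python3 -c "
from h import *
go(.4746,.0109,.020,-170.4)"
```

```text
t 10.42 pos [474.5  11.8  23.9] yaw -170.38 tilt [-1.7998e+02 -1.0000e-02] w 48.1 F [ 0.7 -0.4  0.4] | turn first 0.0004 then tool d mm [ 0.  -0.9  3.9]
```

apply_moves(
  moves=[
    [0.1, 0, -0.001, 0.004, 0],
    [-1, 0, 0, 0, 0],
    [-1, 0, 0, 0, 0],
    [-1, 0, 0, 0, 0],
    [-1, 0, 0, 0, 0],
    [-1, 0, 0, 0, 0],
    [-1, 0, 0, 0, 0],
    [-1, 0, 0, 0, 0],
    [-1, 0, 0, 0, 0],
  ],
)

```text
t: 11.17
eef_pos: [0.4744, 0.0103, 0.02]
ee_rot: [3.142, 0.001, -2.975]
force: [-1.2, 1.3, 5.9]
width: 0.0211
```

apply_moves(
  moves=[
    [-1, 0, 0, -0.005, 0],
    [-1, 0, 0, -0.015, 0],
    [-1, 0, 0, -0.03, 0],
    [-1, 0, 0, -0.03, 0],
    [-1, 0, 0, -0.03, 0],
    [-1, 0, 0, -0.02, 0],
    [-1, 0, 0, -0.01, 0.07],
    [-1, 0, 0, 0, 0.07],
    [-1, 0, 0, 0, 0],
  ],
)

```text
t: 11.92
eef_pos: [0.4741, 0.0102, 0.1605]
ee_rot: [3.141, 0.001, -3.118]
force: [0.7, -0.2, -2.1]
width: 0.0212
```

```bash
python3 -c "
from h import *
go(.593,.2243,.16,-178.4)
f=eyes.grab_frame('side');cv2.imwrite('pics/s4.png',f['color'][100:300,150:450,::-1].repeat(2,0).repeat(2,1))
"
```

```text
t 11.92 pos [474.1  10.2 160.5] yaw -178.66 tilt [1.7995e+02 7.0000e-02] w 21.2 F [ 0.7 -0.2 -2.1] | turn first -0.0045 then tool d mm [-124.8  210.7    0.5]
```

View pics/s4.png

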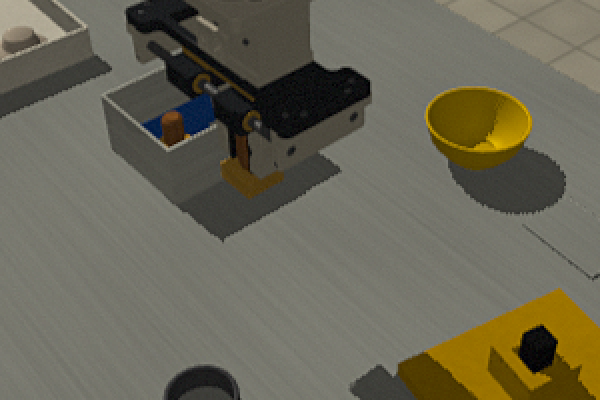

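The square stamp is held upright, with its block at (252,178) in the crop.

apply_moves(
  moves=[
    [-1, -0.0085, 0.014, 0, -0.0045],
    [-1, -0.015, 0.026, 0, 0],
    [-1, -0.018, 0.03, 0, 0],
    [-1, -0.018, 0.03, 0, 0],
    [-1, -0.018, 0.03, 0, 0],
    [-1, -0.018, 0.03, 0, 0],
    [-1, -0.015, 0.026, 0, 0],
    [-1, -0.0095, 0.016, 0, 0],
    [-1, -0.005, 0.0085, 0, 0],
    [-1, 0, 0, 0, 0],
    [-1, 0, 0, 0, 0],
  ],
)

```text
t: 12.88
eef_pos: [0.5919, 0.2243, 0.1584]
ee_rot: [-3.14, -0.002, -3.109]
force: [-1.0, 0.2, -1.7]
width: 0.0209
```

```bash
python3 -c "
from h import *
go(.593,.2243,.05,-178.4)"
```

```text
t 12.88 pos [591.9 224.3 158.4] yaw -178.12 tilt [-1.7993e+02 -1.2000e-01] w 20.9 F [-1.   0.2 -1.7] | turn first 0.0049 then tool d mm [ -1.1  -0.  108.4]
```

apply_moves(
  moves=[
    [-1, -0.001, 0, 0.015, 0.005],
    [-1, 0, 0, 0.025, 0],
    [-1, 0, 0, 0.025, 0],
    [-1, 0, 0, 0.02, 0],
    [-1, 0, 0, 0.015, 0],
    [-1, 0, 0, 0.008, 0],
    [-1, 0, 0, 0, 0],
    [-1, 0, 0, 0, 0],
  ],
)

```text
t: 13.55
eef_pos: [0.5936, 0.2239, 0.0521]
ee_rot: [-3.141, -0.0, -3.115]
force: [-0.0, 0.6, -1.3]
width: 0.0216
```

```bash
python3 -c "
from h import *
go(.593,.2243,.023,-178.4)
f=eyes.grab_frame('side');cv2.imwrite('pics/s5.png',f['color'][60:260,150:450,::-1].repeat(2,0).repeat(2,1))"
```

```text
t 13.55 pos [593.6 223.9  52.1] yaw -178.50 tilt [-179.98   -0.  ] w 21.6 F [-0.   0.6 -1.3] | turn first -0.0017 then tool d mm [ 0.5  0.4 29.1]
```

View pics/s5.png

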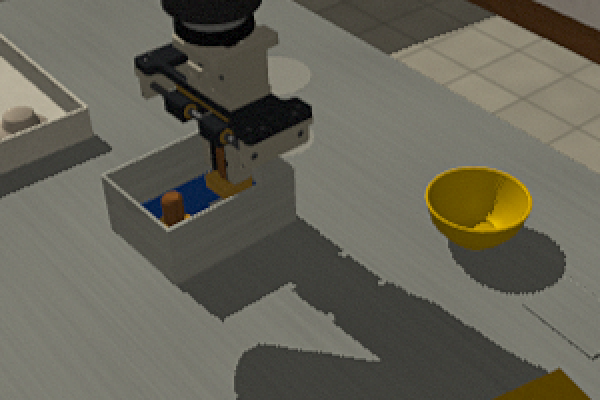

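The square stamp hangs over its end of the tin (crop (230,183)) and the round one stands at (173,207). I'll lower it now.

apply_moves(
  moves=[
    [-1, 0.0005, 0, 0.008, 0],
    [-1, 0, 0, 0.006, 0],
    [-1, 0, 0, 0.005, 0],
    [-1, 0, 0, 0.004, 0],
    [-1, 0, 0, 0.004, 0],
    [-1, 0, 0, 0.002, 0],
    [-1, 0, 0, 0, 0],
  ],
)

```text
t: 14.18
eef_pos: [0.593, 0.2245, 0.0231]
ee_rot: [-3.141, -0.0, -3.115]
force: [-1.6, 0.1, 4.8]
width: 0.0212
```

```bash
python3 -c "
from h import *
go(.593,.2243,.023,-178.4)"
```

```text
t 14.18 pos [593.  224.5  23.1] yaw -178.47 tilt [-179.98   -0.  ] w 21.2 F [-1.6  0.1  4.8] | turn first -0.0012 then tool d mm [ 0.  -0.2  0.1]
```

apply_moves(
  moves=[
    [0.1, 0, 0, 0, 0],
    [0.1, 0, 0, 0, 0],
    [0.1, 0, 0, 0, 0],
    [0.1, 0, 0, 0, 0],
    [0.1, 0, 0, 0, 0],
    [0.1, 0, 0, -0.008, 0],
    [0.1, 0, 0, -0.02, 0],
    [0.1, 0, 0, -0.04, 0],
    [0.1, 0, 0, -0.04, 0],
    [0.1, 0, 0, -0.03, 0],
    [0.1, 0, 0, -0.01, 0],
  ],
)

```text
t: 15.1
eef_pos: [0.5954, 0.2255, 0.1774]
ee_rot: [3.138, 0.008, -3.115]
force: [0.6, 0.8, 0.2]
width: 0.0483
```

```bash
python3 -c "
from h import *
go(.5776,-.2142,.12,-190.4)"
```

```text
t 15.10 pos [595.4 225.5 177.4] yaw -178.45 tilt [179.79   0.44] w 48.3 F [0.6 0.8 0.2] | turn first 0.2086 then tool d mm [ -61.8 -435.7   57.4]
```

apply_moves(
  moves=[
    [0.1, 0, 0, 0, 0.105],
    [0.1, 0, 0, 0, 0.104],
    [0.1, -0.004, -0.025, 0, 0],
    [0.1, -0.0055, -0.039, 0, 0],
    [0.1, -0.0055, -0.039, 0, 0],
    [0.1, -0.0055, -0.039, 0, 0],
    [0.1, -0.0055, -0.039, 0, 0],
    [0.1, -0.0055, -0.039, 0, 0],
    [0.1, -0.0055, -0.039, 0, 0],
    [0.1, -0.0055, -0.039, 0, 0],
    [0.1, -0.0055, -0.039, 0, 0],
    [0.1, -0.0055, -0.039, 0, 0],
  ],
)

```text
t: 16.1
eef_pos: [0.5769, -0.1568, 0.1712]
ee_rot: [3.141, 0.0, 2.959]
force: [1.9, 0.2, -1.2]
width: 0.0482
```

apply_moves(
  moves=[
    [0.1, -0.0045, -0.029, 0, 0],
    [0.1, -0.003, -0.018, 0.01, 0],
    [0.1, 0, -0.007, 0.015, 0],
    [0.1, 0, 0, 0.015, 0],
    [0.1, 0, 0, 0, 0],
    [0.1, 0, 0, 0, 0],
  ],
)

```text
t: 16.6
eef_pos: [0.5743, -0.2096, 0.1303]
ee_rot: [-3.141, -0.002, 2.959]
force: [0.3, 0.6, -0.0]
width: 0.0483
```

```bash
python3 -c "
from h import *
go(.5776,-.2142,.053,-190.4)
f=eyes.grab_frame('top');cv2.imwrite('pics/t6.png',f['color'][120:270,120:270,::-1].repeat(4,0).repeat(4,1))
W=cloud(f)
x0,y0,x1,y1=130,148,222,255
w=W[y0:y1,x0:x1].reshape(-1,3);w=w[~np.isnan(w[:,0])]
for a,b in((.064,.08),(.05,.059),(.0175,.0215)):
  p=w[(w[:,2]>a)&(w[:,2]<b)];print(a,len(p),p.mean(0) if len(p) else '')
  if a==.05:
    for s in(p[p[:,0]<.558],p[p[:,0]>.558]): print(s.mean(0)*1000,s[:,2].max(),rect(s[:,:2]))
x0,y0,x1,y1=365,130,475,250
"
```

```text
t 16.60 pos [ 574.3 -209.6  130.3] yaw 169.51 tilt [-1.7998e+02 -1.0000e-01] w 48.3 F [ 0.3  0.6 -0. ] | turn first -0.0015 then tool d mm [-4.  -3.9 77.3]
0.064 757 [0.55950556 0.22690477 0.0687086 ]
0.05 546 [0.56466914 0.23072982 0.05407676]
[517.81289149 231.72212567  53.94332766] 0.05897296649143602 (array([518.1, 220.5]), array([ 79.2, 119.7]), 0.0)
[603.09126602 229.91612631  54.1861735 ] 0.05899450474725998 (array([595.9, 223.1]), array([ 77.6, 118.7]), 1.1)
0.0175 493 [0.55968426 0.22305245 0.01899277]
```

View pics/t6.png

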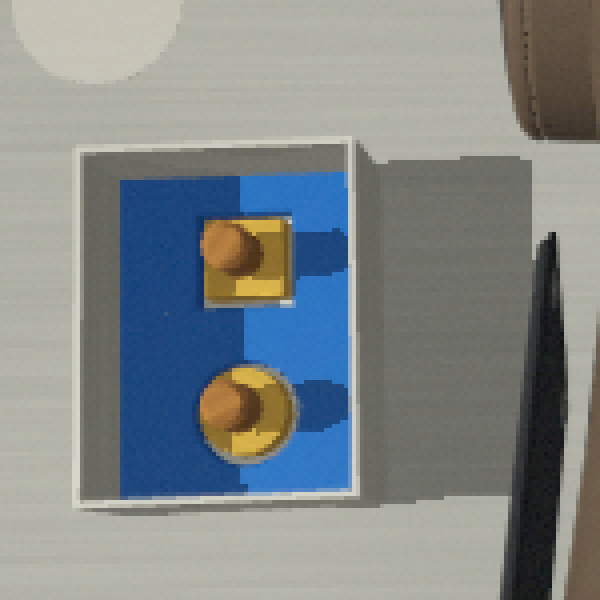

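Both stamps stand centred in their pockets: square at (248,262) and round at (248,412) in the crop. Next is the knob.

apply_moves(
  moves=[
    [0.1, -0.004, -0.004, 0.015, 0],
    [0.1, 0, 0, 0.015, 0],
    [0.1, 0, 0, 0.01, 0],
    [0.1, 0, 0, 0, 0],
    [0.1, 0, 0, 0, 0],
  ],
)

```text
t: 17.07
eef_pos: [0.5783, -0.2138, 0.0911]
ee_rot: [-3.141, -0.0, 2.96]
force: [-0.5, -0.0, 0.7]
width: 0.048
```

```bash
python3 -c "
from h import *
go(.5776,-.2142,.053,-190.4)
f=eyes.grab_frame('side');cv2.imwrite('pics/s7.png',f['color'][200:350,340:490,::-1].repeat(4,0).repeat(4,1))
W=cloud(f);x0,y0,x1,y1=340,236,492,355
"
```

```text
t 17.07 pos [ 578.3 -213.8   91.1] yaw 169.58 tilt [-1.7998e+02 -1.0000e-02] w 48.0 F [-0.5 -0.   0.7] | turn first -0.0004 then tool d mm [ 0.6 -0.5 38.1]
```

View pics/s7.png

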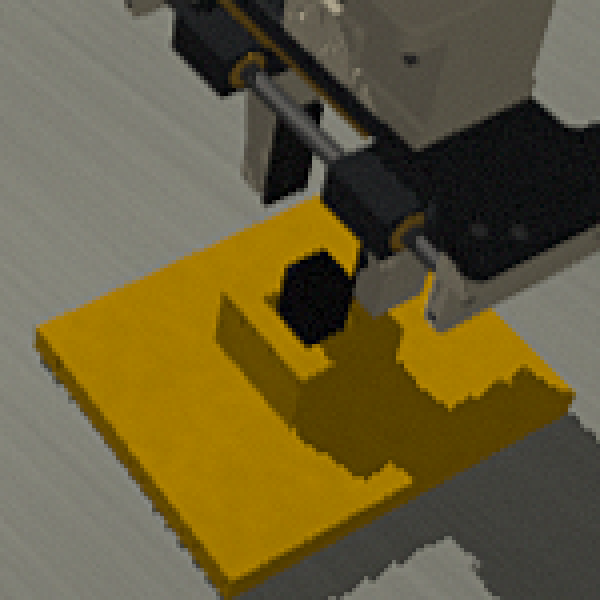

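The knob at crop (315,297) is between the fingers. I'll descend to just above the collar and grip.

apply_moves(
  moves=[
    [0.1, 0.0006, -0.0005, 0.015, 0],
    [0.1, 0, 0, 0.012, 0],
    [0.1, 0, 0, 0.008, 0],
    [0.1, 0, 0, 0.003, 0],
    [0.1, 0, 0, 0, 0],
    [0.1, 0, 0, 0, 0],
  ],
)

```text
t: 17.62
eef_pos: [0.5779, -0.2146, 0.0534]
ee_rot: [-3.141, 0.001, 2.959]
force: [0.1, -0.1, -0.3]
width: 0.0483
```

```bash
python3 -c "
from h import *
go(.5776,-.2142,.053,-190.4)"
```

```text
t 17.62 pos [ 577.9 -214.6   53.4] yaw 169.55 tilt [-1.7999e+02  4.0000e-02] w 48.3 F [ 0.1 -0.1 -0.3] | turn first -0.0009 then tool d mm [0.4 0.3 0.4]
```

apply_moves(
  moves=[
    [-1, 0, 0, 0, 0],
    [-1, 0, 0, 0, 0],
    [-1, 0, 0, 0, 0],
    [-1, 0, 0, 0, 0],
    [-1, 0, 0, 0, 0],
    [-1, 0, 0, 0, 0],
    [-1, 0, 0, 0, 0],
    [-1, 0, 0, 0, 0],
    [-1, 0, 0, 0, 0],
  ],
  newtons=50,
)

```text
t: 18.37
eef_pos: [0.5776, -0.2145, 0.0529]
ee_rot: [3.142, 0.0, 2.959]
force: [-0.6, 0.7, 2.1]
width: 0.0195
```

apply_moves(
  moves=[
    [-1, 0, 0, -0.002, 0],
    [-1, 0, 0, -0.006, 0],
    [-1, 0, 0, -0.01, 0],
    [-1, 0, 0, -0.012, 0],
    [-1, 0, 0, -0.012, 0],
    [-1, 0, 0, -0.006, 0],
    [-1, 0, 0, -0.002, 0],
    [-1, 0, 0, 0, 0],
  ],
)

```text
t: 19.03
eef_pos: [0.5777, -0.2145, 0.1034]
ee_rot: [3.141, 0.001, 2.959]
force: [-0.6, 0.5, -4.2]
width: 0.0195
```

```bash
python3 -c "
from h import *
go(.558,.2235,.18,-178.4)
f=eyes.grab_frame('side');cv2.imwrite('pics/s8.png',f['color'][150:350,300:550,::-1].repeat(3,0).repeat(3,1))
"
```

```text
t 19.03 pos [ 577.7 -214.5  103.4] yaw 169.53 tilt [1.7998e+02 6.0000e-02] w 19.5 F [-0.6  0.5 -4.2] | turn first -0.2107 then tool d mm [  7.4 438.4 -76.6]
```

View pics/s8.png

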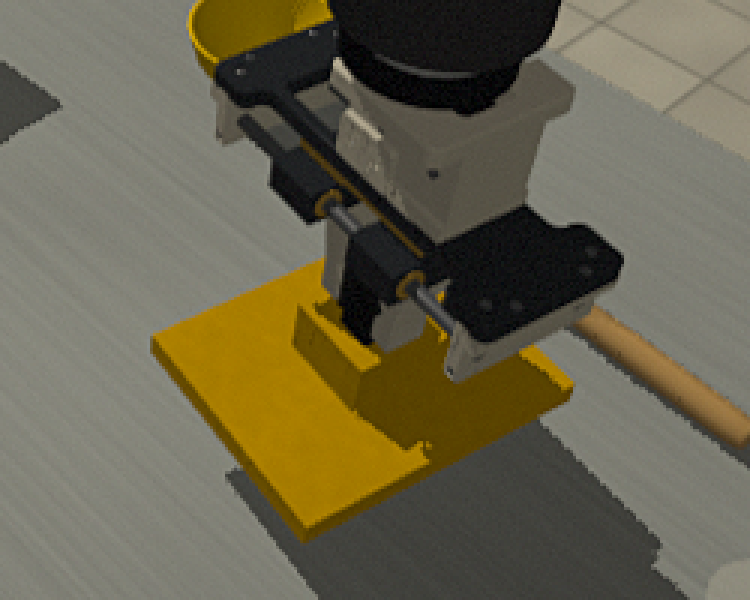

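Both lids lift together and level, and the 4.2 N load fits 0.4 kg. I'll raise them, align them and carry them over.

apply_moves(
  moves=[
    [-1, 0, 0, -0.008, 0],
    [-1, 0, 0, -0.016, 0],
    [-1, 0, 0, -0.02, -0.03],
    [-1, 0, 0, -0.016, -0.06],
    [-1, 0, 0, -0.01, -0.06],
    [-1, 0, 0, -0.004, -0.04],
    [-1, 0, 0, 0, -0.02],
    [-1, 0, 0, 0, 0],
  ],
)

```text
t: 19.75
eef_pos: [0.5772, -0.2144, 0.1765]
ee_rot: [3.141, -0.0, -3.114]
force: [-0.2, -0.0, -3.7]
width: 0.0196
```

apply_moves(
  moves=[
    [-1, 0, 0.008, 0, 0],
    [-1, 0, 0.018, 0, 0],
    [-1, 0, 0.026, 0, 0],
    [-1, 0, 0.032, 0, 0],
    [-1, 0, 0.032, 0, 0],
    [-1, 0, 0.032, 0, 0],
    [-1, 0, 0.032, 0, 0],
    [-1, 0, 0.032, 0, 0],
    [-1, 0, 0.032, 0, 0],
    [-1, 0, 0.032, 0, 0],
    [-1, 0, 0.032, 0, 0],
    [-1, 0, 0.032, 0, 0],
  ],
)

```text
t: 20.75
eef_pos: [0.5672, 0.1271, 0.176]
ee_rot: [-3.141, -0.001, -3.115]
force: [1.1, -0.4, -4.4]
width: 0.0197
```

```bash
python3 -c "
from h import *
go(.558,.2235,.18,-178.4)"
```

```text
t 20.75 pos [567.2 127.1 176. ] yaw -178.50 tilt [-1.7997e+02 -7.0000e-02] w 19.7 F [ 1.1 -0.4 -4.4] | turn first -0.0018 then tool d mm [ 6.5 96.6 -4. ]
```

apply_moves(
  moves=[
    [-1, 0.002, 0.028, 0, 0],
    [-1, 0.002, 0.026, 0, 0],
    [-1, 0.0015, 0.02, 0, 0],
    [-1, 0.001, 0.012, 0, 0],
    [-1, 0, 0.006, 0, 0],
    [-1, 0, 0.002, 0, 0],
    [-1, 0, 0, 0, 0],
    [-1, 0, 0, 0, 0],
  ],
)

```text
t: 21.42
eef_pos: [0.559, 0.2183, 0.1765]
ee_rot: [-3.141, -0.0, -3.115]
force: [0.1, -0.3, -3.5]
width: 0.0193
```

```bash
python3 -c "
from h import *
go(.558,.2237,.14,-178.4)
f=eyes.grab_frame('side');cv2.imwrite('pics/s9.png',f['color'][20:220,130:380,::-1].repeat(3,0).repeat(3,1))
"
```

```text
t 21.42 pos [559.  218.3 176.5] yaw -178.48 tilt [-1.7998e+02 -3.0000e-02] w 19.3 F [ 0.1 -0.3 -3.5] | turn first -0.0015 then tool d mm [ 0.9  5.5 36.5]
```

View pics/s9.png

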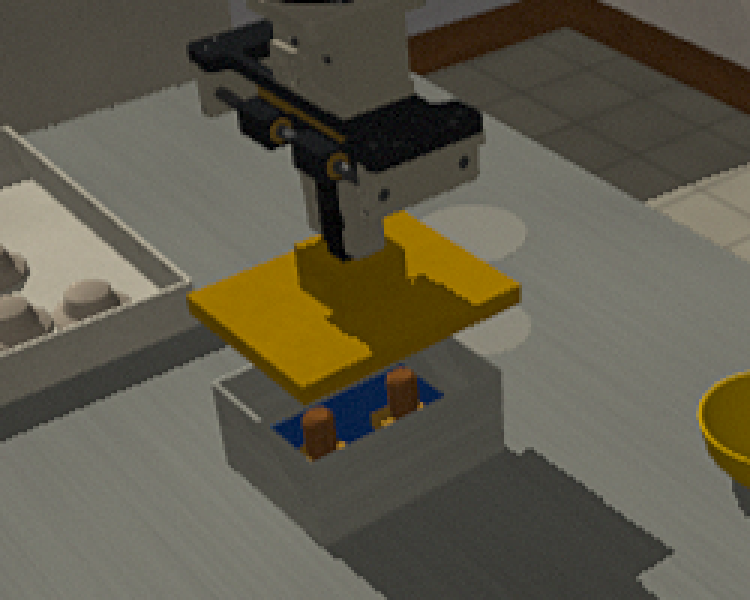

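The pair is level above the tin, and both stamps are visible upright at (320,430) and (400,395).

apply_moves(
  moves=[
    [-1, 0.001, 0.003, 0, 0],
    [-1, 0, 0.0025, 0.008, 0],
    [-1, 0, 0, 0.014, 0],
    [-1, 0, 0, 0.014, 0],
    [-1, 0, 0, 0.008, 0],
    [-1, 0, 0, 0.003, 0],
    [-1, 0, 0, 0, 0],
    [-1, 0, 0, 0, 0],
  ],
)

```text
t: 22.13
eef_pos: [0.5583, 0.2247, 0.13]
ee_rot: [-3.142, 0.0, -3.114]
force: [0.5, 0.5, -3.4]
width: 0.0198
```

```bash
python3 -c "
from h import *
go(.558,.2237,.113,-178.4)
f=eyes.grab_frame('side');cv2.imwrite('pics/s10.png',f['color'][60:220,170:370,::-1].repeat(4,0).repeat(4,1)[:600])
W=cloud(f);w=W[60:220,170:370].reshape(-1,3)
t=eyes.grab_frame('top');cv2.imwrite('pics/t10.png',t['color'][120:270,120:270,::-1].repeat(4,0).repeat(4,1))
"
```

```text
t 22.13 pos [558.3 224.7 130. ] yaw -178.43 tilt [-1.8e+02  2.0e-02] w 19.8 F [ 0.5  0.5 -3.4] | turn first -0.0006 then tool d mm [ 0.3 -1.  17. ]
```

View pics/s10.png

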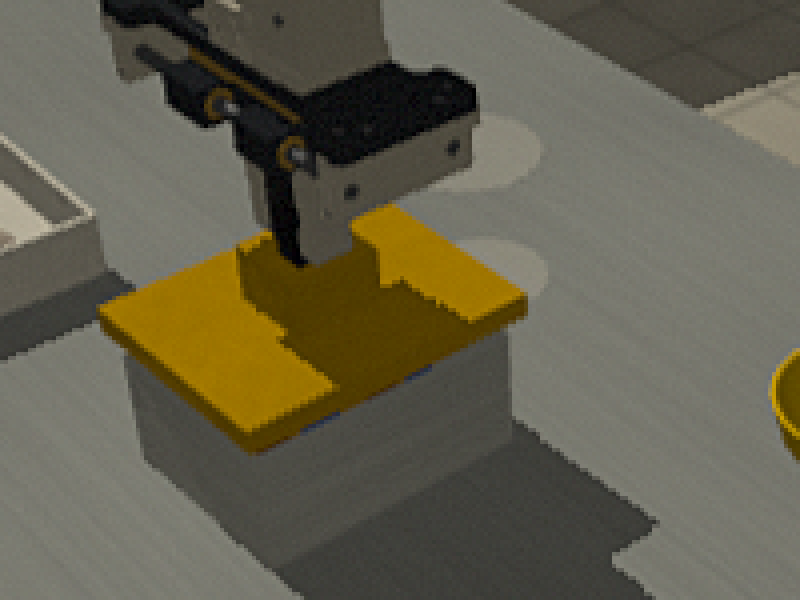

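View pics/t10.png

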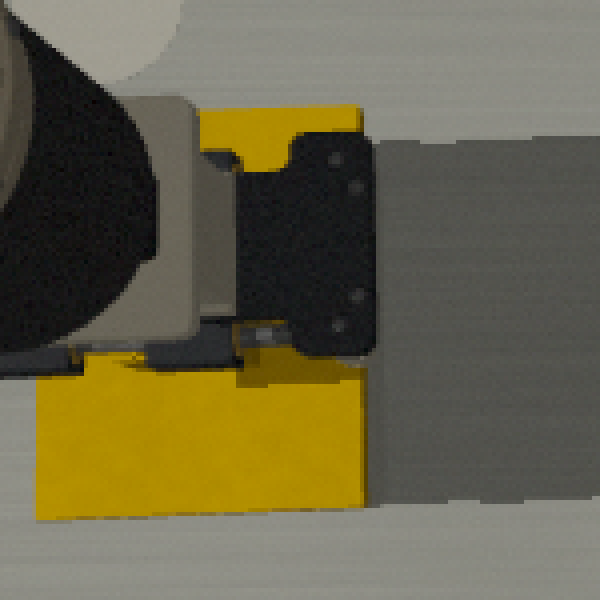

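The lids are level and square over the tin. I'll lower them slowly and watch the force.

apply_moves(
  moves=[
    [-1, 0.0003, -0.0008, 0.003, 0],
    [-1, 0, 0, 0.003, 0],
    [-1, 0, 0, 0.002, 0],
    [-1, 0, 0, 0, 0],
  ],
)

```text
t: 22.57
eef_pos: [0.5574, 0.2236, 0.1212]
ee_rot: [-3.141, -0.001, -3.114]
force: [-0.1, -0.4, -3.8]
width: 0.0191
```

apply_moves(
  moves=[
    [-1, 0, 0, 0.002, 0],
    [-1, 0, 0, 0.002, 0],
    [-1, 0, 0, 0.002, 0],
    [-1, 0, 0, 0, 0],
  ],
)

```text
t: 22.9
eef_pos: [0.5574, 0.2237, 0.1151]
ee_rot: [-3.141, -0.001, -3.114]
force: [-1.1, -0.3, -3.5]
width: 0.0193
```

```bash
python3 -c "
from h import *
go(.558,.2239,.113,-178.4)"
```

```text
t 22.90 pos [557.4 223.7 115.1] yaw -178.44 tilt [-1.7998e+02 -4.0000e-02] w 19.3 F [-1.1 -0.3 -3.5] | turn first -0.0007 then tool d mm [-0.6  0.2  2.1]
```

apply_moves(
  moves=[
    [-1, 0, 0, 0.001, 0],
    [-1, 0, 0, 0.001, 0],
    [-1, 0, 0, 0, 0],
  ],
)

```text
t: 23.15
eef_pos: [0.5576, 0.2238, 0.1135]
ee_rot: [-3.142, -0.0, -3.114]
force: [-0.4, -0.4, -4.0]
width: 0.0194
```

apply_moves(
  moves=[
    [-1, 0, 0, 0.001, 0],
    [-1, 0, 0, 0, 0],
  ],
)

```text
t: 23.32
eef_pos: [0.5578, 0.2238, 0.1129]
ee_rot: [3.142, 0.0, -3.114]
force: [0.4, -1.1, -1.7]
width: 0.0193
```

Contact begins at about 113 mm, the height expected when seated. I'll press slightly.

apply_moves(
  moves=[
    [-1, 0, 0, 0.001, 0],
    [-1, 0, 0, 0.001, 0],
    [-1, 0, 0, 0, 0],
  ],
)

```text
t: 23.57
eef_pos: [0.5578, 0.2239, 0.1128]
ee_rot: [3.141, 0.001, -3.114]
force: [-7.8, -0.4, 13.0]
width: 0.0193
```

```bash
python3 -c "
from h import *
go(.558,.2239,.113,-178.4)"
```

```text
t 23.57 pos [557.8 223.9 112.8] yaw -178.40 tilt [1.7999e+02 7.0000e-02] w 19.3 F [-7.8 -0.4 13. ] | turn first 0.0000 then tool d mm [-0.2  0.  -0.2]
```

It is firm at 112.8 mm, 59.9 mm above the pickup height, so it is seated. I'll open and look.

apply_moves(
  moves=[
    [-1, 0, 0, -0.0015, 0],
    [0.6, 0, 0, 0, 0],
    [0.6, 0, 0, 0, 0],
    [0.6, 0, 0, 0, 0],
    [0.6, 0, 0, 0, 0],
    [0.6, 0, 0, 0, 0],
    [0.6, 0, 0, 0, 0],
    [0.6, 0, 0, -0.01, 0],
    [0.6, 0, 0, -0.02, 0],
    [0.6, 0, 0, -0.01, 0],
    [0.6, 0, 0, 0, 0],
  ],
)

```text
t: 24.48
eef_pos: [0.5593, 0.2248, 0.1556]
ee_rot: [3.139, 0.004, -3.114]
force: [0.8, 0.2, -0.2]
width: 0.07
```

```bash
python3 -c "
from h import *
go(.558,.2239,.083,-178.4)
f=eyes.grab_frame('side');cv2.imwrite('pics/s11.png',f['color'][60:220,170:370,::-1].repeat(4,0).repeat(4,1)[:600])
W=cloud(f)[100:210,190:310].reshape(-1,3)
for a,b in((.074,.084),(.106,.116),(.128,.14)):
  p=W[(W[:,2]>a)&(W[:,2]<b)];A=np.c_[p[:,:2]-p[:,:2].mean(0),np.ones(len(p))];k=np.linalg.lstsq(A,p[:,2],rcond=None)[0];print(a,len(p),'z mean %.1f slope deg %s'%(k[2]*1000,np.rad2deg(k[:2])),*rect(p[:,:2]))
"
```

```text
t 24.48 pos [559.3 224.8 155.6] yaw -178.41 tilt [179.85   0.26] w 70.0 F [ 0.8  0.2 -0.2] | turn first -0.0001 then tool d mm [ 1.3 -0.8 72.6]
0.074 2653 z mean 79.5 slope deg [0.15801359 0.34661284] [557.9 223.9] [172.  136.8] 1.6
0.106 333 z mean 110.9 slope deg [1.03254139 1.2589274 ] [557.9 223.5] [52.9 52.4] 88.8
0.128 86 z mean 132.5 slope deg [2.49010284 6.71298153] [557.6 224. ] [20.8 24.3] 1.6
```

View pics/s11.png

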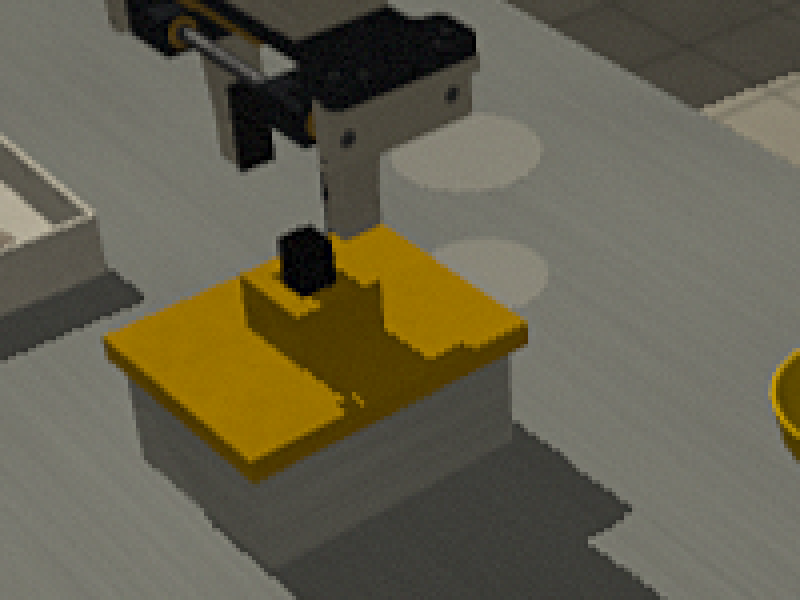

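The pair is seated level: cover at 79.5 mm and knob top at 132.5 mm in the side view, which reads about 1 mm high. Next I'll straddle the collar.

apply_moves(
  moves=[
    [0.6, 0.001, -0.001, 0.008, 0],
    [0.6, 0, 0, 0.012, 0],
    [0.6, 0, 0, 0.01, 0],
    [0.6, 0, 0, 0.005, 0],
    [0.6, 0, 0, 0, 0],
    [0.6, 0, 0, 0, 0],
  ],
)

```text
t: 25.03
eef_pos: [0.5565, 0.2225, 0.1164]
ee_rot: [-3.14, -0.001, -3.114]
force: [-0.1, -0.2, 0.3]
width: 0.07
```

```bash
python3 -c "
from h import *
go(.5579,.2238,.083,-178.4)"
```

```text
t 25.03 pos [556.5 222.5 116.4] yaw -178.43 tilt [-1.7994e+02 -7.0000e-02] w 70.0 F [-0.1 -0.2  0.3] | turn first -0.0006 then tool d mm [-1.5  1.3 33.4]
```

apply_moves(
  moves=[
    [0.6, -0.001, 0.001, 0.008, 0],
    [0.6, 0, 0, 0.01, 0],
    [0.6, 0, 0, 0.008, 0],
    [0.6, 0, 0, 0.005, 0],
    [0.6, 0, 0, 0.002, 0],
    [0.6, 0, 0, 0, 0],
    [0.6, 0, 0, 0, 0],
  ],
)

```text
t: 25.62
eef_pos: [0.5578, 0.2238, 0.0842]
ee_rot: [-3.141, -0.0, -3.114]
force: [-0.7, 0.6, -0.5]
width: 0.0702
```

```bash
python3 -c "
from h import *
go(.5579,.2238,.083,-178.4)"
```

```text
t 25.62 pos [557.8 223.8  84.2] yaw -178.43 tilt [-179.99   -0.  ] w 70.2 F [-0.7  0.6 -0.5] | turn first -0.0005 then tool d mm [-0.1  0.   1.2]
```

apply_moves(
  moves=[
    [-1, 0, 0, 0, 0],
    [-1, 0, 0, 0, 0],
    [-1, 0, 0, 0, 0],
    [-1, 0, 0, 0, 0],
    [-1, 0, 0, 0, 0],
    [-1, 0, 0, 0, 0],
    [-1, 0, 0, 0, 0],
  ],
  newtons=40,
)

```text
t: 26.2
eef_pos: [0.5578, 0.2239, 0.0845]
ee_rot: [3.141, 0.0, -3.114]
force: [-0.9, 0.5, 2.6]
width: 0.0497
```

apply_moves(
  moves=[
    [-1, 0, 0, -0.001, 0],
    [-1, 0, 0, -0.002, 0],
    [-1, 0, 0, -0.003, 0],
    [-1, 0, 0, -0.004, 0],
    [-1, 0, 0, -0.004, 0],
    [-1, 0, 0, -0.004, 0],
    [-1, 0, 0, -0.002, 0],
    [-1, 0, 0, 0, 0],
  ],
)

```text
t: 26.87
eef_pos: [0.558, 0.224, 0.105]
ee_rot: [3.141, 0.001, -3.114]
force: [1.0, 0.2, -2.2]
width: 0.0499
```

```bash
python3 -c "
from h import *
go(.5578,.2238,.174,-178.4)
f=eyes.grab_frame('side');cv2.imwrite('pics/s12.png',f['color'][60:220,170:370,::-1].repeat(4,0).repeat(4,1)[:600])
"
```

```text
t 26.87 pos [558. 224. 105.] yaw -178.43 tilt [1.7996e+02 6.0000e-02] w 49.9 F [ 1.   0.2 -2.2] | turn first -0.0005 then tool d mm [  0.2  -0.2 -69. ]
```

View pics/s12.png

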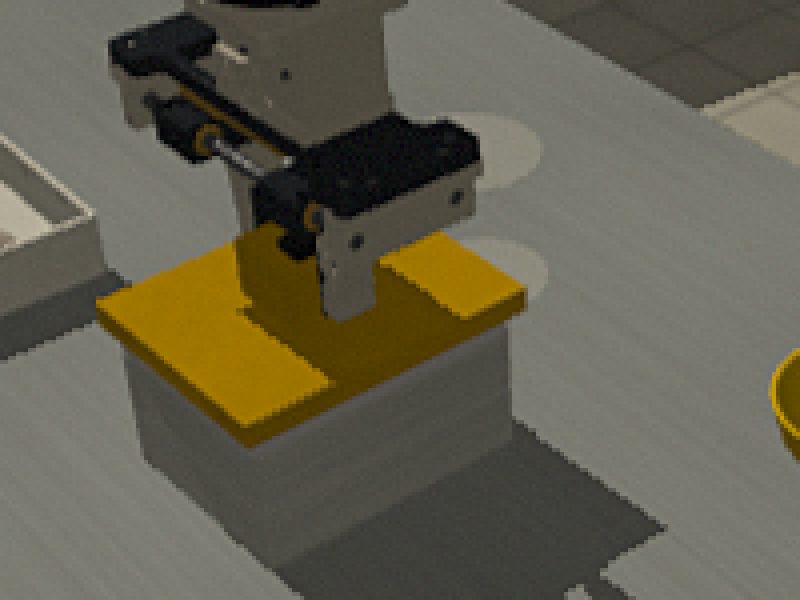

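The load of 2.2 N means the outer lid alone. I'll raise it well clear.

apply_moves(
  moves=[
    [-1, 0, 0, -0.004, 0],
    [-1, 0, 0, -0.008, 0],
    [-1, 0, 0, -0.012, 0],
    [-1, 0, 0, -0.014, 0],
    [-1, 0, 0, -0.014, 0],
    [-1, 0, 0, -0.014, 0],
    [-1, 0, 0, -0.01, 0],
    [-1, 0, 0, -0.006, 0],
    [-1, 0, 0, -0.002, 0],
    [-1, 0, 0, 0, 0],
    [-1, 0, 0, 0, 0],
    [-1, 0, 0, 0, 0],
  ],
)

```text
t: 27.92
eef_pos: [0.5573, 0.2236, 0.1873]
ee_rot: [-3.141, -0.001, -3.114]
force: [-0.5, 0.5, -1.6]
width: 0.0497
```

```bash
python3 -c "
from h import *
go(.5578,.2238,.174,-178.4)
f=eyes.grab_frame('side');cv2.imwrite('pics/s13.png',f['color'][20:220,150:400,::-1].repeat(3,0).repeat(3,1))
W=cloud(f)[20:210,180:320].reshape(-1,3)
for a,b in((.068,.08),(.128,.14),(.155,.19)):
  p=W[(W[:,2]>a)&(W[:,2]<b)]
  if len(p)>5: print(a,len(p),np.median(p[:,2]),*rect(p[:,:2]))
c=f['color'][20:210,180:320].reshape(-1,3).astype(int);y=(c[:,0]-c[:,2]>60)&(W[:,2]>.15)&(W[:,2]<.2)
p=W[y];A=np.c_[p[:,:2]-p[:,:2].mean(0),np.ones(len(p))]
q=p[abs(p[:,2]-np.median(p[:,2]))<.004];A=np.c_[q[:,:2]-q[:,:2].mean(0),np.ones(len(q))];k=np.linalg.lstsq(A,q[:,2],rcond=None)[0];print('lid z',k[2],np.rad2deg(k[:2]),*rect(q[:,:2]))
"
```

```text
t 27.92 pos [557.3 223.6 187.3] yaw -178.44 tilt [-1.7996e+02 -7.0000e-02] w 49.7 F [-0.5  0.5 -1.6] | turn first -0.0007 then tool d mm [-0.5  0.2 13.3]
0.068 2470 0.07531338881526078 [558.4 223.6] [159. 124.] 1.3
0.155 3098 0.1820785807524194 [557.5 223.9] [171.3 137.6] 1.6
lid z 0.18218981899592304 [0.01440071 0.20236425] [557.5 223.3] [171.3 136.5] 1.6
```

View pics/s13.png

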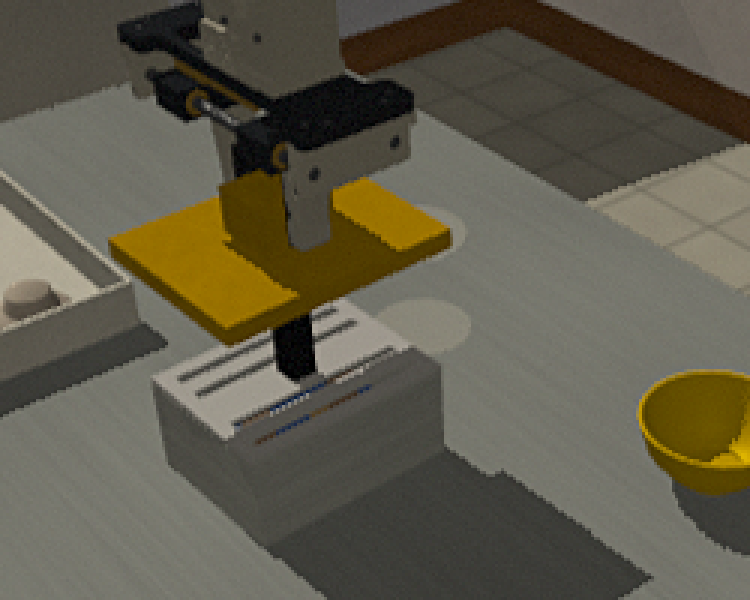

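The inner lid is seated: plate top at 75.3 mm in the side view (74 expected, with its 1 mm bias) and centred at (558.4, 223.6). The outer lid is level and centred, with its rim near 167 mm against a knob top of 132 mm. I'll check the bystanders and hand in.

```bash
python3 -c "
from h import *
f=eyes.grab_frame('side')
for l in('bowl','ring_cutter','spatula'):
  r=outline_of(l,f)
  if r:
    w=cloud(f)[r[0]['region']];print(l,r[0]['score'],np.round(np.nanmedian(w,0)*1000,1))
go(.5578,.2238,.187,-178.4)
print(job.job_done())"
```

```text
bowl 0.63 [781.3  37.4  33.5]
spatula 0.59 [ 741.5 -163.     6. ]
t 28.17 pos [557.6 223.7 187.8] yaw -178.44 tilt [-1.7997e+02 -3.0000e-02] w 49.4 F [ 0.2  0.3 -1.9] | turn first -0.0007 then tool d mm [-0.2  0.1  0.8]
the job is handed in; nothing more can be done
None
```

I placed the round and square stamps in their pockets, seated the nested lids, and lifted off the yellow outer lid alone. The job was handed in at 28.2 s with that lid still in the gripper.

**Last checks:**
- **Stamps:** both stood upright and centred in their pockets, seen from the top camera before the lids went on.
- **Inner lid:** seated, with its plate top at about 74 mm after allowing for the side camera reading about 1 mm high, level with the 74 mm expected.
- **Outer lid:** held level to within about 0.2° and centred over the tin to within about 1 mm. Its rim is about 35 mm above the knob top, and the 1.9 N load matches that lid alone.
- **Bowl and spatula:** unchanged to within about 2.5 mm.

**Not confirmed:** the ring cutter was not found by the network in the final side picture, so its position was not re-measured at the end. The arm never went near it.

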